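# Pump the vacuum keeper and hold its key valve open

## Task

Draw the vacuum in the countertop vacuum keeper: give its pump lever at least three full strokes, each time pressing it right down to its stop and letting it spring right back up. Then take the key out of its wooden stand, push it fully home in the keyway of the turret (a little wiggling eases it past two sticky sprung pins), turn it a quarter turn clockwise as seen from above, to the stop, and finish still gripping the key and holding it turned, because the valve springs shut if let go. Leave the mug, the tumbler and the pepper mill where they stand.

Things in the scene. Friction and masses are not known exactly. Their poses are not given: they have to be found in the camera images.
- keeper: Vacuum keeper, fixed: dark steel base plate 200 x 290 x 12 mm; at its +y end a square steel lock housing (70 mm, top at z = 60 mm), at its -y end the pump and lever; between, towards +x, a round aluminium chamber (108 mm wide, 106 mm high). Origin: centre of the base's underside; z up, x away from the robot at yaw 0.
- keyway (a point): Centre of the keyway's mouth, in the top face of the brass lock turret, at x = -55, y = +100, z = 60 mm of the keeper; axes as the keeper's (it does not turn with the turret). With the valve shut the keyway is an upright slot 17.6 mm along y by 6.6 mm along x, 42 mm deep, with a 3 mm chamfer round the mouth.
- turret (a joint): Turn of the brass lock turret (34 mm square with a round flange, flush with the housing) that holds the keyway: 0 shut, grows clockwise seen from above to its stop at 1.571 rad. A spring turns it back to 0 (0.02 N m at 0, 0.1 N m at the stop). The blade has about 0.1 rad of play in the keyway, so the key turns that much further than the turret.
- pump_lever (a joint): Angle of the pump lever: 0 up at rest, grows as the lever is pressed down, 0.55 rad at its lower stop. A spring raises it again; holding it fully down takes about 10 N at the cross bar.
- lever_bar (a point): Centre of the round dark wooden cross bar at the free end of the pump lever: bar 70 mm long along the keeper's y, 18 mm thick. It can be pushed from above with closed fingers. At rest it is 41 mm above the height of the lever's pivot, fully down 35 mm below it (76 mm of travel).
- key_stand: Fixed plain wooden block 70 x 70 x 48 mm with a slot in its top in which the key stands upright. Origin: centre of its underside; the slot is long along its y.
- key_bow (a point): Centre of the bow of the steel key, the plate to grip: 8 mm thick (along x), 34 mm wide (along y), 40 mm tall (along z). The key (about 70 g) stands upright in the stand, blade down, z up. The blade may enter the keyway either way round.
- mug: Teal and white mug, 87 mm wide, 117 mm with its handle, 91 mm high, a bystander. Origin: centre of its underside. It and the key stand may change places.
- tumbler: Clear glass tumbler, 77 mm wide, 94 mm high, a bystander. Origin: centre of its underside.
- mill: Dark wooden pepper mill, 58 mm wide, 170 mm high, a bystander. Origin: centre of its underside.
- pins (a point): Point in the keyway 22 mm below its mouth. Two sticky sprung pins reach in from the wide faces, one each, 16 and 29 mm below the mouth. The blade meets the first when the shoulder is still about 25 mm above the turret: a dead straight push jams there up to about 40 N, but rocking the key some 3 degrees either way about its length while pressing lets it by at about 10 N.
- lever_pivot (a point): Pivot of the pump lever, at x = +70, y = -100, z = 95 mm of the keeper; its axis lies along the keeper's y. From here the lever, 140 mm long, points to the keeper's -x.
- key_shoulder (a point): Centre of the underside of the key's round shoulder (22 mm wide, 4 mm thick), 32 mm below the bow's centre. It rests on the stand, and on the turret when the key is home. Below it the blade is 38 mm long, 16 mm wide (along y), 5 mm thick (along x), with a rounded tip.
Mind the look-alikes: they are no part of the job. There is more than one size of the part that bears key_bow; the job needs the smaller.

How it is judged:
By the outcome, as a careful person would: the job done as asked, in the order asked, and still so for the second after the job is handed in, while the arm keeps its last pose, push and grip.
It also fails if it takes over 69 s, if anything falls off the work surface, if the arm or the gripper's body presses on something with over 40 N, if the wrist force passes 120 N, or if a joint passes its speed limit or range.

## Robot

A 6-joint arm with a two-finger parallel gripper is mounted at the origin on a cart in front of the work surface, level with it; the furniture and walls round the work are solid. World frame = base frame: x ahead of the robot, y to its left, z up, the work surface at z = 0. Lengths are in m, angles in rad, forces in N, time in s.
With the tool pointing down it reaches from about 0.225 to 0.875 m from the base axis. Payload 3.4 kg.
Tool frame: the origin (TCP) lies at the very end of the fingers, on their centre line; the grasp point (between the pads) lies 19 mm behind it; z points along the fingers, y is the line along which they close (so a half turn about z gives the same grasp; the last joint's range is limited). The gripper opens to 85 mm and grips with 20 to 120 N. Pads are 22 mm wide; open, the fingers measure 114 mm over their backs; the gripper's body (76 mm by 85 mm) begins 54 mm behind the grasp point. The pads swing forward as they close: fully open they stand 13 mm farther back than shut.
Start: joints at [1.138, 0.276, 1.505, -0, 1.361, -0.121], TCP at [0.176, 0.547, 0.198] pointing down, gripper open.
Joint ranges: [-2.89, 2.89], [-0.75, 2.08], [0.22, 2.7], [-1.18, 4.32], [0.11, 2.71], [-2.7, 2.7]. Speed limits (rad/s): [2.57, 2.57, 3.14, 3.14, 3.14, 3.14].

## Interface

Orientations are given as a unit quaternion [w, x, y, z].
In Python, from rig import manip, get_image, camera_info gives the robot as it stands. The module is installed in compiled form; this text tells all that it offers.
- The arm moves only by the shell command python3 -m crank 'ROWS' [FORCE]. ROWS is a JSON object of lists of equal length, an entry for each row: "translation": the shift along the tool's x, y, z in mm, a list of three; "roll": the turn about the tool's z in rad; "fingers": the opening, from 0 (shut) to 1 (fully open). A call has 1 to 8 rows; each row shifts and turns the commanded pose from where the row before left it, along the tool's axes as they then stand; what a row does not reach is not made up. A row lasts 1/10 s, in which the tool goes at most 50 mm and 8.59 degrees, less where a joint would pass 70% of its speed; a pose out of reach is approached as far as the arm can. A call is refused whole if a number of a shift passes 50 or a number of a turn 0.15, either way. A call with a gripper value outside its range is refused whole. The fingers move at their own pace and stop on an object; FORCE is the grip in N (left out, the last holds). Time passes only in rows, so rows that do not move let the fingers close. It gives the time, the measured TCP pose, the force, the opening and the grip force at its end, in the units of the state.
- manip.get_state(): the state, without advancing time (a new reading comes with each control period).
- get_image(name): name is "scene" or "top" or "wrist"; returns the picture (420x560x3 uint8, blue, green, red); there is no depth.
- camera_info(name): a dict with "mtx" (3x3 intrinsics, pixels), "rvec" (rotation vector, rad) and "tvec" (3), from world to camera coordinates, as OpenCV has them. Camera axes: x right, y down, z forward; pixel columns grow to the right and rows downward; lengths in m; the calibration is good to about 2 mm. A picture is of the moment at which its call begins: read the wrist's pose just before it. camera_info takes no time and is no camera call; for the wrist camera it gives the pose at the moment of the call.
- manip.sign_off(): hands the job in; it is judged then, once.
The state is a dict: "clock": time; "qpos": joint angles; "qd": joint speeds; "effort": joint torques, N m; "position": TCP position; "ee_rot": TCP orientation; "contact_force": force on the tool from outside, world axes, zero at the start; "moment": the same for the moment, N m; "width": finger opening in m; "gripper_force": force on a finger pad.
Only numpy, scipy, OpenCV 4.12 (cv2) and the standard library are available. Lean on these libraries where they do the work, as an engineer would, in place of code of your own. Each camera call takes 0.05 s, during which the arm holds its last target. There are 200 camera calls.

## Working session

There is one attempt and no reset: what is moved stays moved. The work goes in short steps, Python scripts to look and compute and a shell command to move; the robot and the scene stay as the last step left them, time stands still between calls to the robot, and variables do not carry over. Pictures are saved under pics/ and viewed, at most 10 in all, crops included, and the job is handed in when it is done.

```bash
mkdir -p pics; python3 - <<'E'
from rig import manip,get_image,camera_info
import cv2
for n in("scene","top"):
    cv2.imwrite(f"pics/{n}0.png",cv2.resize(get_image(n),(800,600),interpolation=cv2.INTER_CUBIC)); c=camera_info(n); print(n,c)
print(manip.get_state())
E
```

```text
scene {'mtx': array([[485.84779593,   0.        , 285.08567928],
       [  0.        , 485.84779593, 214.10626639],
       [  0.        ,   0.        ,   1.        ]]), 'rvec': array([ 1.89363319, -0.87431138,  0.55081477]), 'tvec': array([-0.32771924,  0.3048972 ,  1.08411351])}
top {'mtx': array([[465.08133987,   0.        , 285.1156189 ],
       [  0.        , 465.08133987, 205.58912359],
       [  0.        ,   0.        ,   1.        ]]), 'rvec': array([ 2.16663237, -2.14175198,  0.15578717]), 'tvec': array([0.02314967, 0.51630925, 1.32546877])}
{'clock': 0.1, 'qpos': array([ 1.13800174e+00,  2.76537392e-01,  1.50600362e+00,  2.63760653e-05,
        1.36069387e+00, -1.20987438e-01]), 'qd': array([-1.39437821e-03, -7.86849590e-04, -2.61657959e-03, -2.33231962e-04,
       -1.78255257e-04, -1.82538818e-06]), 'effort': array([ 2.39294910e-03, -4.17696404e+01, -2.46405673e+01,  2.90122853e-05,
        5.64188478e-03,  2.51380254e-05]), 'position': array([0.1761669 , 0.54680253, 0.1969242 ]), 'ee_rot': array([-2.36870357e-04,  1.55275451e-01,  9.87870872e-01, -7.86315348e-04]), 'contact_force': array([-0.12111598,  0.64242469,  0.00717834]), 'moment': array([-0.04483131,  0.01527177, -0.01366095]), 'gripper_force': 0.0, 'width': 0.08559545467433864}
```

View pics/scene0.png

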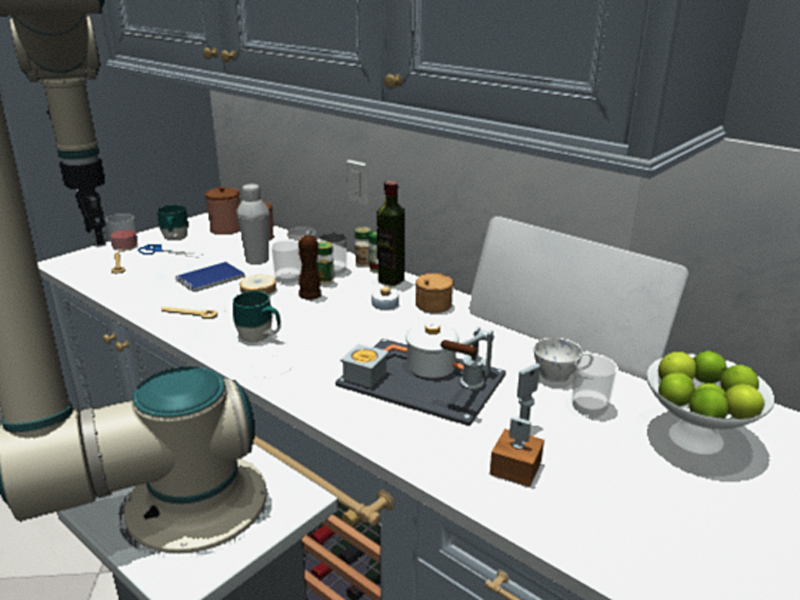

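View pics/top0.png

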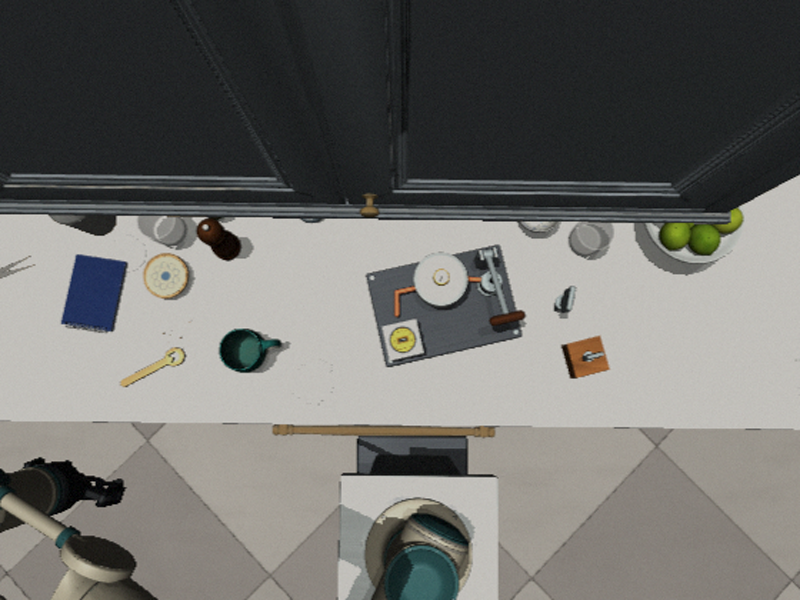

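The scene view shows the keeper at about (420,370), the wooden stand with a key at (518,430)–(517,457), a second, larger steel key shape behind it at (527,385), the mug at (255,317), the mill at (310,268) and a tumbler at (593,385). In the top view the stand is at (586,357), the other key at (566,300), the turret at (403,341) and the lever bar at (507,319).

Things that could be taken for the key: the stand's key at scene (519,431), the large key at scene (527,385), and the brass spoon-like items at (190,312) and (118,262). I'll check with a close crop.

```bash
python3 - <<'E'
from rig import get_image
import cv2,numpy as np
def crop(n,x,y,w,h,s): 
    return cv2.resize(get_image(n)[y:y+h,x:x+w],None,fx=s,fy=s,interpolation=cv2.INTER_CUBIC)
# each 400x300 -> 
a=crop("scene",335,250,66,100,6); b=crop("top",380,190,66,100,6)
cv2.imwrite("pics/key.png",np.hstack([a,b]))
a=crop("scene",230,220,130,75,6); 
b=crop("top",250,165,130,100,6)
cv2.imwrite("pics/keeper.png",b)
E
```

```text
(no output)
```

View pics/key.png

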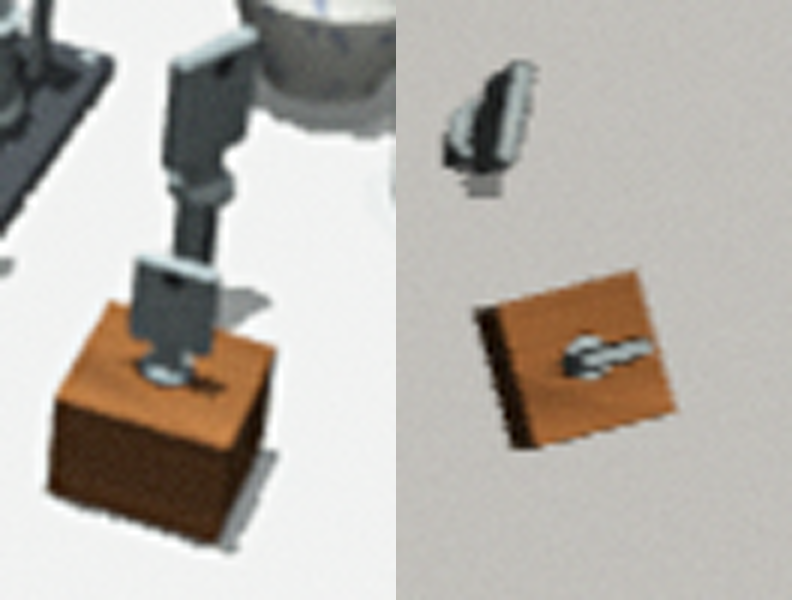

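View pics/keeper.png

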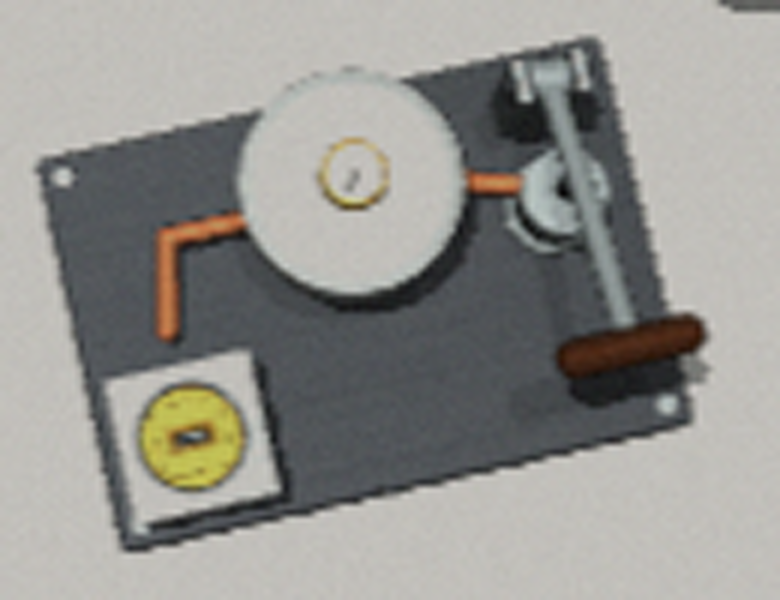

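The scene crop confirms the stand's key is the smaller one (bow centre at crop (175,306)). The larger free-standing key is behind it at (210,105). In the top crop its bow's top edge is centred at (618,355). In the keeper crop the base corners are at (40,160), (597,38), (690,420) and (128,548), the keyway at (193,437), and the bar at (632,345).

```bash
cat > h.py <<'E'
import numpy as np,cv2
from rig import manip,get_image,camera_info
from scipy.spatial.transform import Rotation as R
def ray(c,p):
    M=R.from_rotvec(np.ravel(c["rvec"])).as_matrix(); t=np.ravel(c["tvec"])
    d=M.T@np.linalg.inv(c["mtx"])@[p[0],p[1],1]; return -M.T@t,d/np.linalg.norm(d)
def atz(c,p,z): o,d=ray(c,p); return o+d*(z-o[2])/d[2]
def tri(*cp):
    A=np.zeros((3,3));b=np.zeros(3);rs=[ray(c,p) for c,p in cp]
    for o,d in rs: P=np.eye(3)-np.outer(d,d);A+=P;b+=P@o
    x=np.linalg.solve(A,b); return x,[np.linalg.norm((np.eye(3)-np.outer(d,d))@(x-o)) for o,d in rs]
def proj(c,X): return cv2.projectPoints(np.float64(X).reshape(-1,3),c["rvec"],c["tvec"],c["mtx"],None)[0].reshape(-1,2)
E
python3 - <<'E'
from h import *
np.set_printoptions(precision=4,suppress=True)
T,S=camera_info("top"),camera_info("scene")
kt=lambda x,y:(250+(x+.5)/6-.5,165+(y+.5)/6-.5)
yt=lambda x,y:(380+(x-396+.5)/6-.5,190+(y+.5)/6-.5)
ys=lambda x,y:(335+(x+.5)/6-.5,250+(y+.5)/6-.5)
C=np.array([atz(T,kt(*p),.012) for p in[(40,160),(597,38),(690,420),(128,548)]]);o=C.mean(0)
print("base",C,o); e=(C[0]+C[3]-C[1]-C[2]);yaw=np.arctan2(-e[0],e[1]);print("yaw",yaw, np.linalg.norm(C[0]-C[1]),np.linalg.norm(C[0]-C[3]))
Rk=R.from_euler("z",yaw).as_matrix(); o[2]=0
kw=o+Rk@[-.055,.1,.06];print("keyway model",kw,"seen",atz(T,kt(193,437),.06))
print("bar model",o+Rk@[.07-np.sqrt(.14**2-.041**2),-.1,.136],"seen",atz(T,kt(632,345),.136))
print("tri keyway",tri((T,kt(193,437)),(S,(254.8,248.3))), "tri bar",tri((T,kt(632,345)),(S,(322.7,243.6))))
print("stand corners",[atz(T,yt(*p),.048) for p in[(500,303),(635,271),(676,410),(536,446)]])
print("stand scene",[atz(S,ys(*p),.048) for p in[(110,302),(276,352),(232,448),(58,398)]])
print("bowtop T",[atz(T,yt(*p),.1) for p in[(618,355),(588,363),(650,347)]],"S",atz(S,ys(178,265),.1),"bowc S",atz(S,ys(175,306),.08))
print("tri bowtop",tri((T,yt(618,355)),(S,ys(178,264))))
for n,p in(("mug",(245,350)),("mill",(218,238)),("tumbler",(590,238)),("bigkey",(565,300))):print(n,atz(T,np.array(p)*.7,.09))
w=camera_info("wrist");print(w, R.from_quat(manip.get_state()["ee_rot"],scalar_first=True).as_matrix())
E
```

```text
base [[ 0.5614  0.1156  0.012 ]
 [ 0.6269 -0.1625  0.012 ]
 [ 0.4356 -0.2068  0.012 ]
 [ 0.3698  0.0689  0.012 ]] [ 0.4984 -0.0462  0.012 ]
yaw 0.23276990305097348 0.2857196391410414 0.1972249193883994
keyway model [0.4218 0.0384 0.06  ] seen [0.4211 0.0379 0.06  ]
bar model [ 0.4593 -0.1582  0.136 ] seen [ 0.4595 -0.1589  0.136 ]
tri keyway (array([0.421 , 0.0379, 0.0608]), [np.float64(5.909631737223074e-05), np.float64(5.9096317372277565e-05)]) tri bar (array([ 0.4614, -0.1612,  0.1345]), [np.float64(0.002610513406360572), np.float64(0.0026105134063606488)])
stand corners [array([ 0.4181, -0.2933,  0.048 ]), array([ 0.4342, -0.3585,  0.048 ]), array([ 0.368 , -0.3763,  0.048 ]), array([ 0.3503, -0.3089,  0.048 ])]
stand scene [array([ 0.4154, -0.2935,  0.048 ]), array([ 0.431, -0.361,  0.048]), array([ 0.3691, -0.378 ,  0.048 ]), array([ 0.3507, -0.3116,  0.048 ])]
bowtop T [array([ 0.3914, -0.3341,  0.1   ]), array([ 0.3876, -0.3202,  0.1   ]), array([ 0.3952, -0.349 ,  0.1   ])] S [ 0.391  -0.3356  0.1   ] bowc S [ 0.3921 -0.3355  0.08  ]
tri bowtop (array([ 0.3917, -0.3347,  0.0995]), [np.float64(0.0004441108402050121), np.float64(0.0004441108402050689)])
mug [0.3945 0.3428 0.09  ]
mill [0.6154 0.4061 0.09  ]
tumbler [ 0.6249 -0.3333  0.09  ]
bigkey [ 0.4997 -0.2807  0.09  ]
{'mtx': array([[325.0338,   0.    , 282.9278],
       [  0.    , 325.0338, 210.5868],
       [  0.    ,   0.    ,   1.    ]]), 'rvec': array([-2.3593, -1.7189, -0.2288]), 'tvec': array([-0.5754, -0.0347,  0.3778])} [[-0.9518  0.3067 -0.0002]
 [ 0.3067  0.9518 -0.0005]
 [ 0.0001 -0.0006 -1.    ]]
```

The measurements agree with each other and with the stated sizes and heights: keyway tri z = 0.061, bow top z = 0.0995, and the base measures 286×197 mm. Next I line the tool up with the keeper and shut the fingers.

```bash
cat >> h.py <<'E'
np.set_printoptions(precision=4,suppress=True)
def go(x,y,z,ang=None):
    s=manip.get_state();M=R.from_quat(s["ee_rot"],scalar_first=True).as_matrix()
    print("t",s["clock"],"pos",s["position"],"shift mm in tool",np.round(1e3*M.T@(np.array([x,y,z])-s["position"]),1),"yang",round(np.arctan2(M[1,1],M[0,1]),4),"roll",None if ang is None else round(np.arctan2(M[1,1],M[0,1])-ang,4),"tilt",M[:2,2],"F",s["contact_force"],"w",s["width"])
E
python3 -m crank '{"translation":[[0,0,0],[0,0,0],[0,0,0],[0,0,0],[0,0,0],[0,0,0],[0,0,0],[0,0,0]],"roll":[0.145,0.145,0.145,0.145,0.145,0.145,0.145,0],"fingers":[0,0,0,0,0,0,0,0]}' 30
python3 -c "
from h import *
Rk=R.from_euler('z',.24).as_matrix()
b=np.array([.4984,-.0462,0])+Rk@[-.066,-.1,.17];print(b);go(*b,.24)"
```

```text
clock: 1.1
position: [0.1764, 0.5472, 0.1976]
ee_rot: [0.0, 0.616, 0.788, -0.0]
contact_force: [-0.2, 0.5, -0.5]
width: 0.0
gripper_force: 0.0
[ 0.4581 -0.159   0.17  ]
t 1.1 pos [0.1764 0.5472 0.1976] shift mm in tool [-753.4  102.5   27.7] yang 0.2443 roll 0.0043 tilt [-0.0001 -0.0001] F [-0.1691  0.4882 -0.5473] w 4.375600165899983e-05
```

```bash

python3 -m crank '{"translation":[[-47,6.4,0],[-47,6.4,0],[-47,6.4,0],[-47,6.4,0],[-47,6.4,0],[-47,6.4,0],[-47,6.4,0],[-47,6.4,0]],"roll":[0,0,0,0,0,0,0,0],"fingers":[0,0,0,0,0,0,0,0]}'
python3 -m crank '{"translation":[[-47,6.4,0],[-47,6.4,0],[-47,6.4,0],[-47,6.4,0],[-47,6.4,0],[-47,6.4,0],[-47,6.4,0],[0,0,0]],"roll":[0,0,0,0,0,0,0,0],"fingers":[0,0,0,0,0,0,0,0]}'
python3 -c "
from h import *
go(.4581,-.159,.155,.24)"
```

```text
clock: 1.9
position: [0.3173, 0.1931, 0.198]
ee_rot: [0.0, 0.614, 0.789, 0.001]
contact_force: [1.4, 0.6, 0.7]
width: 0.0003
gripper_force: 0.0
clock: 2.7
position: [0.4426, -0.1193, 0.1977]
ee_rot: [0.002, 0.617, 0.787, -0.001]
contact_force: [0.1, 0.4, -0.3]
width: -0.0001
gripper_force: 0.0
t 2.7 pos [ 0.4426 -0.1193  0.1977] shift mm in tool [-42.1   5.5  42.8] yang 0.2417 roll 0.0017 tilt [ 0.0023 -0.0034] F [ 0.0668  0.4447 -0.3046] w -7.275365333496524e-05
```

Approach to about 10 mm above the bar and check with the wrist and top cameras.

```bash

python3 -m crank '{"translation":[[-21,3,0],[-21,2.5,0],[0,0,20],[0,0,22],[0,0,0]],"roll":[0,0,0,0,0],"fingers":[0,0,0,0,0]}'
python3 - <<'E'
from h import *
go(.4581,-.159,.065,.24)
a=get_image("scene")[190:310,220:380];b=get_image("top")[150:270,270:430]
cv2.imwrite("pics/bar.png",np.hstack([cv2.resize(i,(400,300),interpolation=cv2.INTER_CUBIC) for i in(a,b)]))
E
```

```text
clock: 3.2
position: [0.453, -0.1515, 0.1532]
ee_rot: [-0.003, 0.615, 0.789, -0.0]
contact_force: [-0.8, 0.5, -0.1]
width: -0.0004
gripper_force: 0.0
t 3.2 pos [ 0.453  -0.1515  0.1532] shift mm in tool [-8.9  3.6 88.2] yang 0.2464 roll 0.0064 tilt [-0.0057  0.0032] F [-0.7723  0.5417 -0.1294] w -0.0003892600260968443
```

View pics/bar.png

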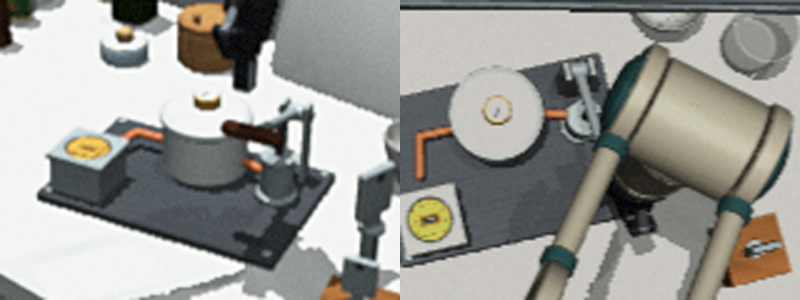

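The picture shows the closed fingers' tip at left-crop (243,87) and the bar at (225–283, 122–140). The tip looks higher than the stated 8 mm above the bar, so I'll check the projection.

```bash

python3 - <<'E'
from h import *
S=camera_info("scene");go(.4581,-.159,.065,.24)
P=manip.get_state()["position"]
for X in(P,[.459,-.158,.136],[.459,-.158,.145],[.447,-.1245,.136],[.471,-.192,.136]): print(X,(proj(S,X)[0]-[220,190])*2.5)
E
```

```text
t 3.3 pos [ 0.4552 -0.1525  0.1558] shift mm in tool [-7.   1.3 90.8] yang 0.2458 roll 0.0058 tilt [-0.0005  0.0005] F [-0.3746 -0.341  -1.1244] w 7.346807915335357e-05
[ 0.4552 -0.1525  0.1558] [244.687  115.8062]
[0.459, -0.158, 0.136] [250.3948 132.9825]
[0.459, -0.158, 0.145] [250.775 125.378]
[0.447, -0.1245, 0.136] [217.4296 126.6471]
[0.471, -0.192, 0.136] [284.3441 139.5942]
```

```bash

python3 - <<'E'
from h import *
S,T,W=map(camera_info,("scene","top","wrist"))
P=manip.get_state()["position"];print(P,(proj(S,P)[0]-[260,140])*4,(proj(T,P)[0]),"wrist tcp,bar",proj(W,P),proj(W,[[.459,-.158,.136],[.447,-.1245,.136],[.471,-.192,.136]]))
a=cv2.resize(get_image("scene")[140:265,260:360],(400,500),interpolation=cv2.INTER_CUBIC)
b=cv2.resize(get_image("wrist"),(400,300));b=np.vstack([b,np.zeros((200,400,3),np.uint8)])
cv2.imwrite("pics/bar2.png",np.hstack([a,b]))
E
```

```text
[ 0.4552 -0.1525  0.1558] [231.4992 385.29  ] [353.6923 222.9261] wrist tcp,bar [[281.5887 241.3242]] [[285.4019 239.6032]
 [279.8435 185.1179]
 [290.3028 290.1228]]
```

View pics/bar2.png

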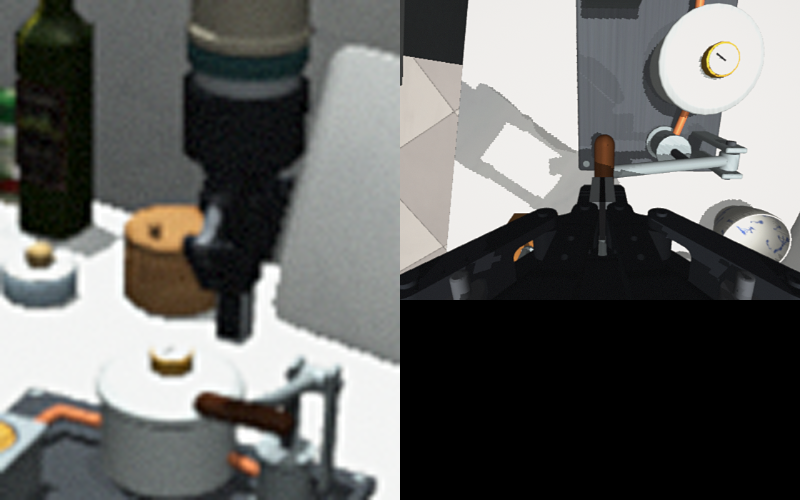

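The left view shows the finger tip at (233,340), about 28 mm higher than the reported TCP projects (231,385). The wrist view shows the bar right under the fingers at (604,155). The tips may really be shorter than the TCP says, so contact with the bar will settle it. I'll centre, then go down in small steps watching the force.

```bash

python3 -m crank '{"translation":[[-6,1.5,0],[0,0,0],[0,0,6],[0,0,6],[0,0,0]],"roll":[-0.005,0,0,0,0],"fingers":[0,0,0,0,0]}'
python3 -m crank '{"translation":[[0,0,6],[0,0,6],[0,0,0]],"roll":[0,0,0],"fingers":[0,0,0]}'
python3 -m crank '{"translation":[[0,0,6],[0,0,6],[0,0,0]],"roll":[0,0,0],"fingers":[0,0,0]}'
python3 - <<'E'
from h import *
go(.4581,-.159,.065,.24)
S=camera_info("scene")
P=manip.get_state()["position"];print((proj(S,P)[0]-[260,190])*4,(proj(S,[.4585,-.159,.136])[0]-[260,190])*4)
cv2.imwrite("pics/bar3.png",cv2.resize(get_image("scene")[190:290,260:360],(400,400),interpolation=cv2.INTER_CUBIC))
E
```

```text
clock: 3.9
position: [0.4574, -0.1581, 0.1425]
ee_rot: [-0.001, 0.614, 0.789, -0.0]
contact_force: [0.3, 0.6, -0.1]
width: -0.0
gripper_force: 0.0
clock: 4.2
position: [0.4575, -0.1581, 0.1306]
ee_rot: [-0.001, 0.614, 0.789, -0.0]
contact_force: [0.5, 0.0, 0.1]
width: -0.0001
gripper_force: 0.0
clock: 4.5
position: [0.4576, -0.1581, 0.1187]
ee_rot: [-0.001, 0.614, 0.789, -0.0]
contact_force: [0.3, 0.2, -0.5]
width: -0.0001
gripper_force: 0.0
t 4.5 pos [ 0.4576 -0.1581  0.1187] shift mm in tool [-1.   0.4 53.7] yang 0.249 roll 0.009 tilt [-0.0017  0.001 ] F [ 0.2855  0.2432 -0.5   ] w -0.00013049954245564967
[238.3327 236.8727] [241.4261 213.5874]
```

View pics/bar3.png

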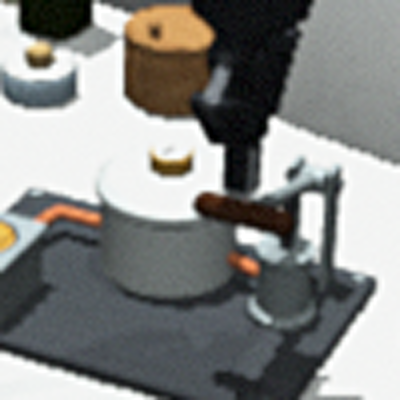

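The finger tip now shows at (242,192), just above the bar (centre (243,212)). No force yet at TCP z = 0.119, where the reported TCP would already be inside the bar. So the real tips sit about 27 mm above the reported TCP. I'll find contact and measure the offset.

```bash

for i in 1 2 3 4 5; do python3 -m crank '{"translation":[[0,0,3],[0,0,0]],"roll":[0,0],"fingers":[0,0]}' | egrep "pos|cont"; done
```

```text
position: [0.4582, -0.1585, 0.1165]
contact_force: [-0.1, 0.1, -0.2]
position: [0.4581, -0.1584, 0.1134]
contact_force: [-0.7, 0.2, 0.3]
position: [0.4582, -0.1587, 0.1109]
contact_force: [-1.8, 0.1, 4.5]
position: [0.4573, -0.1589, 0.1079]
contact_force: [-3.4, -1.2, 5.9]
position: [0.457, -0.159, 0.1049]
contact_force: [-3.1, -1.5, 4.5]
```

```bash

python3 -m crank '{"translation":[[0,0,12],[0,0,12],[0,0,12],[0,0,12],[0,0,10],[0,0,0]],"roll":[0,0,0,0,0,0],"fingers":[0,0,0,0,0,0]}' | egrep "pos|cont"
for i in 1 2 3 4 ; do python3 -m crank '{"translation":[[0,0,3],[0,0,0]],"roll":[0,0],"fingers":[0,0]}' | egrep "pos|cont"; done
```

```text
position: [0.4576, -0.159, 0.0466]
contact_force: [-3.4, -0.6, 7.8]
position: [0.4579, -0.159, 0.0443]
contact_force: [-2.8, -0.2, 8.5]
position: [0.4583, -0.1589, 0.0415]
contact_force: [-2.3, 0.1, 8.2]
position: [0.4587, -0.1588, 0.0386]
contact_force: [-1.7, 0.2, 9.9]
position: [0.4592, -0.1587, 0.0358]
contact_force: [-0.6, 1.2, 9.9]
```

```bash

for i in 1 2 3 ; do python3 -m crank '{"translation":[[0,0,3],[0,0,0]],"roll":[0,0],"fingers":[0,0]}' | egrep "pos|cont"; done
```

```text
position: [0.4594, -0.1588, 0.0349]
contact_force: [-5.7, 2.9, 25.1]
position: [0.4596, -0.1589, 0.0342]
contact_force: [-8.8, 4.7, 42.6]
position: [0.4597, -0.1588, 0.0335]
contact_force: [-13.7, 7.6, 62.7]
```

The stop is at reported z ≈ 0.0355. First contact was at 0.112, and the 76 mm of travel between matches the text, so the tips sit about 33 mm above the reported TCP. Release fully, then two more strokes plus one spare.

```bash

python3 -m crank '{"translation":[[0,0,-20],[0,0,-25],[0,0,-25],[0,0,-24],[0,0,0],[0,0,0],[0,0,0],[0,0,0]],"roll":[0,0,0,0,0,0,0,0],"fingers":[0,0,0,0,0,0,0,0]}' | egrep "pos|cont"
python3 -m crank '{"translation":[[0,0,18],[0,0,18],[0,0,18],[0,0,18],[0,0,12],[0,0,4],[0,0,0],[0,0,0]],"roll":[0,0,0,0,0,0,0,0],"fingers":[0,0,0,0,0,0,0,0]}' | egrep "pos|cont"
python3 -m crank '{"translation":[[0,0,-20],[0,0,-25],[0,0,-25],[0,0,-18],[0,0,0],[0,0,0],[0,0,0],[0,0,0]],"roll":[0,0,0,0,0,0,0,0],"fingers":[0,0,0,0,0,0,0,0]}' | egrep "pos|cont"
python3 -m crank '{"translation":[[0,0,18],[0,0,18],[0,0,18],[0,0,18],[0,0,12],[0,0,4],[0,0,0],[0,0,0]],"roll":[0,0,0,0,0,0,0,0],"fingers":[0,0,0,0,0,0,0,0]}' | egrep "pos|cont"
```

```text
position: [0.4574, -0.158, 0.1184]
contact_force: [0.4, 0.3, 0.0]
position: [0.4589, -0.1588, 0.0348]
contact_force: [-6.7, 2.0, 29.8]
position: [0.4573, -0.158, 0.1182]
contact_force: [-0.1, -0.3, 0.1]
position: [0.4589, -0.1589, 0.0348]
contact_force: [-6.1, 2.6, 29.1]
```

```bash

python3 -m crank '{"translation":[[0,0,-20],[0,0,-25],[0,0,-25],[0,0,-18],[0,0,0],[0,0,0],[0,0,0],[0,0,0]],"roll":[0,0,0,0,0,0,0,0],"fingers":[0,0,0,0,0,0,0,0]}' | egrep "pos|cont"
python3 -m crank '{"translation":[[0,0,18],[0,0,18],[0,0,18],[0,0,18],[0,0,12],[0,0,4],[0,0,0],[0,0,0]],"roll":[0,0,0,0,0,0,0,0],"fingers":[0,0,0,0,0,0,0,0]}' | egrep "pos|cont"
python3 -m crank '{"translation":[[0,0,-20],[0,0,-25],[0,0,-25],[0,0,-25],[0,0,-25],[0,0,-25],[0,0,0],[0,0,0]],"roll":[0,0,0,0,0,0,0,0],"fingers":[0,0,0,0,0,0.5,0.5,0.5]}' | egrep "pos|cont|clock|wid"
python3 -c "
from h import *
go(.391,-.3345,.18,.25)"
```

```text
position: [0.4573, -0.158, 0.1182]
contact_force: [-0.0, 1.2, 0.4]
position: [0.459, -0.1588, 0.0348]
contact_force: [-4.6, 3.3, 29.1]
clock: 13.15
position: [0.458, -0.1584, 0.1761]
contact_force: [-0.6, 0.4, -0.7]
width: 0.0424
t 13.15 pos [ 0.458  -0.1584  0.1761] shift mm in tool [-154.2 -108.3   -3.9] yang 0.249 roll -0.001 tilt [-0.0006  0.0004] F [-0.58   0.432 -0.708] w 0.042368668578214724
```

```bash

python3 -m crank '{"translation":[[-38,-27,0],[-38,-27,0],[-38,-27,0],[-38,-27,0],[0,0,25],[0,0,25],[0,0,0],[0,0,0]],"roll":[0,0,0,0,0,0,0,0],"fingers":[0.5,0.5,0.5,0.5,0.5,0.5,0.5,0.5]}' | egrep "pos|cont"
python3 - <<'E'
from h import *
go(.391,-.3345,.047,.25)
W=camera_info("wrist");Rk=R.from_euler("z",.25).as_matrix()
print(proj(W,[np.array([.391,-.3345,z])+Rk@[sx*.004,sy*.017,0] for z in(.1,)for sx,sy in((-1,-1),(1,-1),(1,1),(-1,1))]),proj(W,[.391,-.3345,.048]))
cv2.imwrite("pics/wk.png",cv2.resize(get_image("wrist")[120:420,140:440],(600,600),interpolation=cv2.INTER_CUBIC))
E
```

```text
position: [0.3904, -0.3316, 0.1254]
contact_force: [0.7, 0.0, -0.0]
t 13.95 pos [ 0.3904 -0.3316  0.1254] shift mm in tool [-3.2  0.  78.4] yang 0.249 roll -0.001 tilt [-0.0023  0.0027] F [ 0.7444  0.0494 -0.017 ] w 0.04285889510324141
[[275.6732 256.1977]
 [287.6461 256.1954]
 [287.8086 206.8804]
 [275.332  206.8851]] [[281.9381 211.3793]]
```

View pics/wk.png

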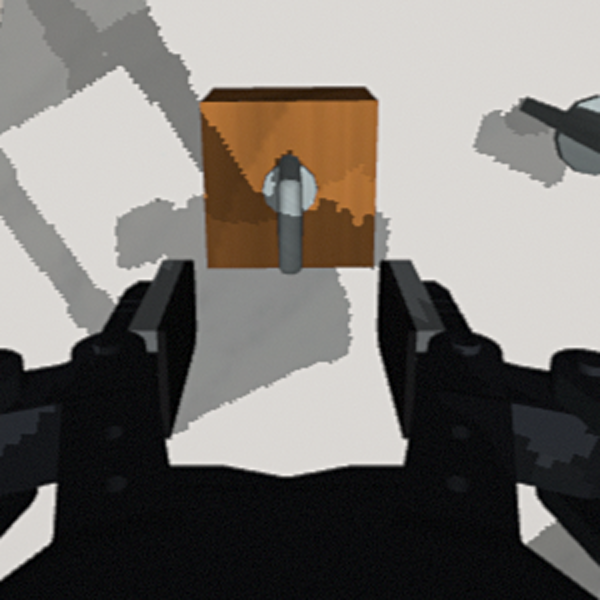

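The wrist view shows the key centred between the open pads: bow at crop (290,180–272), pad inner edges at 195 and 380. It is upright and square to the pads, about 1 mm toward +tool y, with the big key well off at right (570,135). Descend, grip, and watch the forces.

```bash

python3 -m crank '{"translation":[[-3,1,0],[0,0,20],[0,0,20],[0,0,20],[0,0,15],[0,0,0]],"roll":[0,0,0,0,0,0],"fingers":[0.5,0.5,0.5,0.5,0.5,0.5]}' | egrep "pos|cont"
python3 -m crank '{"translation":[[0,0,10],[0,0,11],[0,0,0],[0,0,0],[0,0,0],[0,0,0],[0,0,0],[0,0,0]],"roll":[0,0,0,0,0,0,0,0],"fingers":[0.5,0.5,0.5,0.5,0,0,0,0]}' 60
python3 -m crank '{"translation":[[0,0,0],[0,0,0],[0,0,0]],"roll":[0,0,0],"fingers":[0,0,0]}' 80
```

```text
position: [0.3925, -0.3343, 0.0508]
contact_force: [-0.8, 0.3, -0.3]
clock: 15.4
position: [0.393, -0.3354, 0.0311]
ee_rot: [0.0, 0.614, 0.789, -0.0]
contact_force: [0.7, 0.9, 2.7]
width: 0.0071
gripper_force: 58.5
clock: 15.7
position: [0.3931, -0.3354, 0.0312]
ee_rot: [0.0, 0.614, 0.789, -0.0]
contact_force: [-0.6, -0.0, 5.1]
width: 0.0071
gripper_force: 78.9
```

```bash

python3 -m crank '{"translation":[[0,0,-10],[0,0,-15],[0,0,-25],[0,0,-30],[0,0,-30],[0,0,-30],[0,0,-28],[0,0,0]],"roll":[0,0,0,0,0,0,0,0],"fingers":[0,0,0,0,0,0,0,0]}' 
python3 - <<'E'
from h import *
go(.4214,.038,.2,.237)
S=camera_info("scene");P=manip.get_state()["position"];c=proj(S,P+[0,0,.049])[0];print(c)
x,y=int(c[0])-35,int(c[1])-45
cv2.imwrite("pics/held.png",cv2.resize(get_image("scene")[y:y+90,x:x+80],None,fx=6,fy=6,interpolation=cv2.INTER_CUBIC));print(x,y)
E
```

```text
clock: 16.5
position: [0.3944, -0.3369, 0.2028]
ee_rot: [0.004, 0.614, 0.789, -0.001]
contact_force: [-0.6, -1.0, -0.6]
width: 0.0067
gripper_force: 78.2
t 16.5 pos [ 0.3944 -0.3369  0.2028] shift mm in tool [356.7 118.5   0.7] yang 0.2491 roll 0.0121 tilt [ 0.0054 -0.0059] F [-0.5653 -1.0459 -0.5902] w 0.006704117695638896
[371.5486 235.7383]
336 190
```

View pics/held.png

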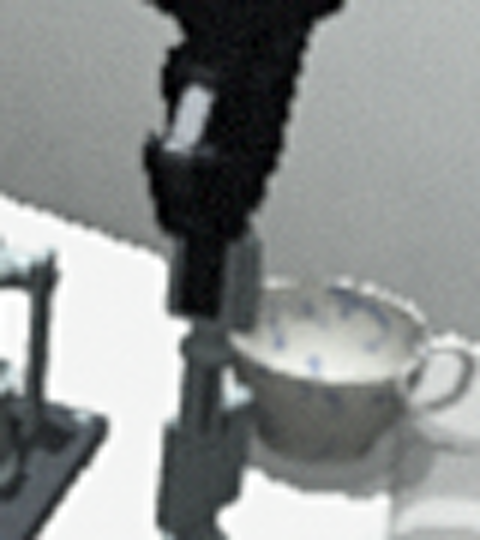

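The view shows the small key hanging in the fingers: bow at (215,280), shoulder at (207,345), blade straight down to (205,425). The big key and cup are undisturbed behind. Target TCP over the keyway = grip TCP + camera difference = (0.4230, 0.0372).

```bash

python3 -m crank '{"translation":[[20,7,0],[42,14,0],[50,16,0],[50,16,0],[50,16,0],[50,16,0],[42,14,0],[25,9,0]],"roll":[0.012,0,0,0,0,0,0,0],"fingers":[0,0,0,0,0,0,0,0]}' 
python3 -m crank '{"translation":[[0,0,0],[0,0,0]],"roll":[0,0],"fingers":[0,0]}' | egrep "pos"
python3 -c "
from h import *
go(.423,.0372,.1,.235)"
```

```text
clock: 17.35
position: [0.4175, 0.0034, 0.1971]
ee_rot: [-0.002, 0.618, 0.786, -0.0]
contact_force: [0.3, -1.0, -1.1]
width: 0.0071
gripper_force: 78.2
position: [0.4184, 0.0005, 0.1974]
t 17.55 pos [0.4184 0.0005 0.1974] shift mm in tool [34.5 13.4 97.4] yang 0.239 roll 0.004 tilt [-0.0029 -0.0002] F [-0.0031 -0.3608 -1.0083] w 0.007367778907490413
```

```bash

python3 -m crank '{"translation":[[17,7,0],[17.5,6.4,0],[0,0,20],[0,0,25],[0,0,25],[0,0,20],[0,0,0],[0,0,0]],"roll":[0.004,0,0,0,0,0,0,0],"fingers":[0,0,0,0,0,0,0,0]}' | egrep "pos|cont"
python3 - <<'E'
from h import *
go(.423,.0372,.1,.235)
S=camera_info("scene");k=proj(S,[.4213,.038,.06])[0];print(k)
x,y=int(k[0])-40,int(k[1])-45
a=get_image("scene")[y:y+65,x:x+80]
W=get_image("wrist")[120:320,200:400];print(x,y)
cv2.imwrite("pics/ins.png",np.hstack([cv2.resize(a,(492,400),interpolation=cv2.INTER_CUBIC),cv2.resize(W,(300,400),interpolation=cv2.INTER_CUBIC)]))
E
```

```text
position: [0.4244, 0.0358, 0.1085]
contact_force: [0.6, -0.5, -0.3]
t 18.35 pos [0.4244 0.0358 0.1085] shift mm in tool [ 1.7 -1.   8.5] yang 0.2314 roll -0.0036 tilt [-0.0013 -0.0001] F [ 0.5659 -0.5013 -0.2562] w 0.006991388755812255
[254.8763 248.5023]
214 203
```

View pics/ins.png

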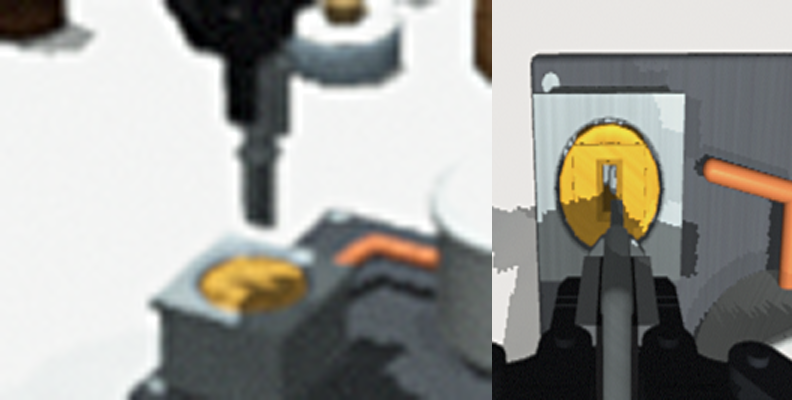

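Left view: the blade tip is at (262,226), above the turret ellipse centred at (253,283). Wrist view: the keyway centre is at (609,190) and the blade tip at about (614,195), so the key is slightly to the right (+tool y). Quantify:

```bash

python3 - <<'E'
from h import *
go(.423,.0372,.1,.235)
S,W=camera_info("scene"),camera_info("wrist");P=manip.get_state()["position"]
Rk=R.from_euler("z",.235).as_matrix()
tip=(214+262/6.15,203+222/6.15);tur=(214+253/6.15,203+282.5/6.15)
a,b=atz(S,tip,P[2]-.021),atz(S,tur,.06);print("scene keyway-tip, keeper axes mm",1e3*Rk.T@(b-a))
kw=(200+(609-492)/1.5,120+190/2);bt=(200+(614-492)/1.5,120+195/2)
a,b=atz(W,bt,P[2]-.021),atz(W,kw,.06);print(a,b,1e3*Rk.T@(b-a), "kw-TCP",1e3*Rk.T@(b-P))
E
```

```text
t 18.45 pos [0.4255 0.0361 0.1096] shift mm in tool [ 1.6 -2.2  9.6] yang 0.232 roll -0.003 tilt [ 0.0018 -0.0002] F [ 0.1829  0.3355 -0.3515] w 0.007173409958318327
scene keyway-tip, keeper axes mm [ -7.0459   1.2436 -28.5814]
[0.4235 0.044  0.0886] [0.4226 0.0371 0.06  ] [ -2.5086  -6.5101 -28.5814] kw-TCP [ -2.6578   1.6625 -49.5814]
```

Two independent estimates agree: tool shift about (+1.6, −2.4) mm. Move, then lower the blade into the mouth, watching the force.

```bash

python3 -m crank '{"translation":[[1.6,-2.4,0],[0,0,0],[0,0,8],[0,0,8],[0,0,5],[0,0,0],[0,0,0]],"roll":[-0.003,0,0,0,0,0,0],"fingers":[0,0,0,0,0,0,0]}' 100| egrep "pos|cont"
for i in 1 2 3 ; do python3 -m crank '{"translation":[[0,0,3],[0,0,0]],"roll":[0,0],"fingers":[0,0]}' | egrep "pos|cont"; done
python3 -c "
from h import *
go(.423,.0372,.0432,.235);print(manip.get_state()['moment'])"
```

```text
position: [0.4217, 0.0378, 0.0874]
contact_force: [0.6, -0.9, -1.0]
position: [0.4217, 0.0378, 0.0845]
contact_force: [0.2, -0.6, -0.6]
position: [0.4216, 0.0378, 0.0814]
contact_force: [-0.1, -0.9, -0.8]
position: [0.4215, 0.0378, 0.0784]
contact_force: [-0.3, -0.4, -1.1]
t 19.75 pos [0.4215 0.0378 0.0784] shift mm in tool [-1.   1.4 35.2] yang 0.236 roll 0.001 tilt [-0.0007  0.0001] F [-0.3141 -0.4081 -1.1347] w 0.006651030597224553
[ 0.0113 -0.0601 -0.0141]
```

```bash

python3 -m crank '{"translation":[[-0.8,1.2,0],[0,0,0]],"roll":[0,0],"fingers":[0,0]}' | egrep "pos|cont"
for i in 1 2 3 4; do python3 -m crank '{"translation":[[0,0,2],[0,0,0]],"roll":[0,0],"fingers":[0,0]}' | egrep "pos|cont"; done
python3 -c "
from h import *
go(.423,.0372,.0432,.235);print(manip.get_state()['moment'])"
```

```text
position: [0.4223, 0.0374, 0.0785]
contact_force: [-1.4, 0.5, -0.5]
position: [0.4223, 0.0372, 0.0763]
contact_force: [-1.4, 0.1, -1.2]
position: [0.4224, 0.0372, 0.0743]
contact_force: [-2.1, -1.5, -2.3]
position: [0.4224, 0.0372, 0.0723]
contact_force: [-4.2, -1.1, -1.2]
position: [0.4224, 0.0373, 0.0703]
contact_force: [-4.5, -1.2, -0.7]
t 20.75 pos [0.4224 0.0373 0.0703] shift mm in tool [-0.2  0.6 27.1] yang 0.2361 roll 0.0011 tilt [-0.0015  0.    ] F [-4.4969 -1.1944 -0.6842] w 0.0066672648317742875
[-0.2546  0.9642 -0.0012]
```

The blade is inside the mouth. Ease the small side force, then rock about 3° while pressing.

```bash

python3 -m crank '{"translation":[[0,-0.5,1],[0,0,1],[0,0,1],[0,0,1],[0,0,1],[0,0,1],[0,0,1],[0,0,1]],"roll":[0.055,-0.055,-0.055,0.055,0.055,-0.055,-0.055,0.055],"fingers":[0,0,0,0,0,0,0,0]}' 120| egrep "pos|cont"
python3 -m crank '{"translation":[[0,0,1],[0,0,1],[0,0,1],[0,0,1],[0,0,1],[0,0,1],[0,0,1],[0,0,1]],"roll":[0.055,-0.055,-0.055,0.055,0.055,-0.055,-0.055,0.055],"fingers":[0,0,0,0,0,0,0,0]}' | egrep "pos|cont"
```

```text
position: [0.4218, 0.0368, 0.0637]
contact_force: [-8.0, -2.0, 4.8]
position: [0.4213, 0.0371, 0.0544]
contact_force: [-6.5, -1.0, 6.0]
```

```bash

python3 -m crank '{"translation":[[0,-0.4,1],[0,0,1],[0,0,1],[0,0,1],[0,0,1],[0,0,1],[0,0,1],[0,0,1]],"roll":[0.055,-0.055,-0.055,0.055,0.055,-0.055,-0.055,0.055],"fingers":[0,0,0,0,0,0,0,0]}' | egrep "pos|cont|wid"
python3 -m crank '{"translation":[[0,0,1],[0,0,1],[0,0,1],[0,0,1],[0,0,0]],"roll":[0.055,-0.055,-0.055,0.055,0],"fingers":[0,0,0,0,0]}' | egrep "pos|cont|wid"
python3 -c "
from h import *
go(.423,.0372,.0432,.235);print(manip.get_state()['moment'])"
```

```text
position: [0.4223, 0.0371, 0.0471]
contact_force: [-4.2, -1.0, 4.6]
width: 0.0068
position: [0.4222, 0.0371, 0.0432]
contact_force: [-6.1, -1.8, 5.1]
width: 0.0064
t 23.65 pos [0.4222 0.0371 0.0432] shift mm in tool [-0.1  0.8 -0. ] yang 0.2353 roll 0.0003 tilt [0. 0.] F [-6.0557 -1.7577  5.0516] w 0.006440794794117479
[-0.2094  1.0475 -0.0236]
```

```bash

for i in 1 2 3; do python3 -m crank '{"translation":[[0,0,1],[0,0,0.5],[0,0,0]],"roll":[0.05,-0.05,0],"fingers":[0,0,0]}' | egrep "pos|cont|wid"; done
python3 -c "
from h import *
go(.423,.0372,.0432,.235);print(manip.get_state()['moment'])"
```

```text
position: [0.4223, 0.0371, 0.0431]
contact_force: [-8.6, -0.1, 19.1]
width: 0.0064
position: [0.4225, 0.0371, 0.043]
contact_force: [-12.5, -0.8, 34.0]
width: 0.0059
position: [0.4225, 0.0371, 0.0429]
contact_force: [-15.5, -0.7, 47.4]
width: 0.0064
t 24.55 pos [0.4225 0.0371 0.0429] shift mm in tool [ 0.   0.5 -0.3] yang 0.2372 roll 0.0022 tilt [ 0.0017 -0.0003] F [-15.5133  -0.7216  47.4062] w 0.006425560129768727
[-0.1331  2.9152  0.008 ]
```

Home: hard stop at TCP z = 0.043, exactly as predicted. Ease the push and start turning clockwise (+roll), watching side forces.

```bash

python3 -m crank '{"translation":[[0,-0.5,-3],[0,0,0],[0,0,0],[0,0,0],[0,0,0],[0,0,0]],"roll":[0,0.12,0.12,0.12,0.12,0],"fingers":[0,0,0,0,0,0]}' | egrep "pos|cont|wid"
cat >> h.py <<'E'
def st():
    go(.423,.0372,.0432,.235);s=manip.get_state();M=R.from_quat(s["ee_rot"],scalar_first=True).as_matrix();print("tool F",M.T@s["contact_force"],"tool M",M.T@s["moment"],"q6",s["qpos"][5],"grip",s["gripper_force"])
E
python3 -c "
from h import *
st()"
```

```text
position: [0.4223, 0.0367, 0.0431]
contact_force: [-8.5, -1.9, 18.3]
width: 0.0065
t 25.15 pos [0.4223 0.0367 0.0431] shift mm in tool [ 0.7  0.5 -0.1] yang -0.2454 roll -0.4804 tilt [ 0.0016 -0.0006] F [-8.486  -1.9033 18.336 ] w 0.006461308562912087
tool F [ -3.9123  -7.7382 -18.3482] tool M [ 1.425  -0.6884 -0.0352] q6 0.1685214104582893 grip 120.65061450004578
```

```bash

python3 -m crank '{"translation":[[-0.3,-0.5,0],[0,0,0],[0,0,0],[0,0,0],[0,0,0],[0,0,0]],"roll":[0.12,0.12,0.12,0.12,0.12,0],"fingers":[0,0,0,0,0,0]}' | egrep "pos|cont|wid"
python3 -c "
from h import *
st()"
```

```text
position: [0.4222, 0.0363, 0.0431]
contact_force: [-7.7, -2.4, 17.6]
width: 0.0066
t 25.75 pos [0.4222 0.0363 0.0431] shift mm in tool [ 1.2 -0.1 -0.1] yang -0.8452 roll -1.0802 tilt [ 0.0023 -0.001 ] F [-7.6753 -2.4363 17.6208] w 0.006580831417669
tool F [ -7.3402  -3.2303 -17.6359] tool M [ 0.5815 -1.3419 -0.0741] q6 0.7679797381934009 grip 120.5825936794281
```

```bash

python3 -m crank '{"translation":[[-0.5,-0.2,0],[0,0,0],[0,0,0],[0,0,0],[0,0,0]],"roll":[0.12,0.12,0.12,0.12,0],"fingers":[0,0,0,0,0]}' | egrep "pos|cont|wid"
python3 -c "
from h import *
st()"
python3 -m crank '{"translation":[[0,0,0],[0,0,0],[0,0,0]],"roll":[0.06,0.06,0],"fingers":[0,0,0]}' | egrep "pos|cont|wid"
python3 -c "
from h import *
st()"
```

```text
position: [0.4219, 0.0361, 0.0431]
contact_force: [-7.0, -3.0, 16.9]
width: 0.0066
t 26.25 pos [0.4219 0.0361 0.0431] shift mm in tool [ 1.3 -0.8 -0.1] yang -1.3251 roll -1.5601 tilt [ 0.0027 -0.001 ] F [-7.0306 -3.0027 16.8622] w 0.006594509223619303
tool F [ -7.5095   1.2302 -16.8782] tool M [-0.1171 -1.467  -0.065 ] q6 1.247340894550817 grip 120.47162532806396
position: [0.422, 0.0366, 0.0431]
contact_force: [-6.3, -1.2, 16.1]
width: 0.0064
t 26.55 pos [0.422  0.0366 0.0431] shift mm in tool [ 1.1 -0.4 -0.1] yang -1.4447 roll -1.6797 tilt [ 0.0029 -0.    ] F [-6.2986 -1.1824 16.0659] w 0.006433279644473259
tool F [ -6.3513   0.387  -16.084 ] tool M [ 0.0333 -1.3023 -0.0951] q6 1.3663353331575134 grip 120.44338703155518
```

```bash

for i in 1 2 3 4; do python3 -m crank '{"translation":[[0,0,0],[0,0,0]],"roll":[0.03,0],"fingers":[0,0]}' >/dev/null
python3 -c "
from h import *
st()" | sed 's/.*yang/yang/' ; done
```

```text
yang -1.4737 roll -1.7087 tilt [0.0029 0.    ] F [-7.16   -0.7743 16.2566] w 0.006403331055148476
tool F [ -7.154    0.0814 -16.2774] tool M [ 0.0221 -1.3825 -0.1961] q6 1.3955033380522859 grip 120.42677164077759
yang -1.503 roll -1.738 tilt [ 0.003  -0.0001] F [-6.8153  0.8416 16.7961] w 0.0066289171535118185
tool F [ -6.6926  -1.2961 -16.8165] tool M [ 0.0236 -1.3625 -0.3704] q6 1.4249737976113814 grip 120.53191423416138
yang -1.5321 roll -1.7671 tilt [ 0.0029 -0.0002] F [-5.9602  0.6759 17.4098] w 0.006186711541868779
tool F [ -5.8796  -0.8997 -17.4271] tool M [ 0.0888 -1.3787 -0.6176] q6 1.4543961721924739 grip 120.69867610931396
yang -1.5614 roll -1.7964 tilt [ 0.003  -0.0004] F [-5.6753  0.7198 16.2146] w 0.006319061526374279
tool F [ -5.6199  -0.7658 -16.2318] tool M [ 0.0448 -1.2424 -0.7952] q6 1.483910551399375 grip 120.7612681388855
```

The stop is reached: torque rose to 0.8 N m against a spring of at most 0.1, and the key is about 1.79 rad round. Hold for a moment to confirm it's steady, then hand in.

```bash

python3 -m crank '{"translation":[[0,0,0],[0,0,0],[0,0,0],[0,0,0],[0,0,0]],"roll":[-0.02,0,0,0,0],"fingers":[0,0,0,0,0]}' >/dev/null
python3 -c "
from h import *
st()
print(manip.sign_off())"
```

```text
t 27.85 pos [0.422  0.0367 0.0431] shift mm in tool [ 1.  -0.4 -0.1] yang -1.5417 roll -1.7767 tilt [ 0.003  -0.0002] F [-7.1362 -0.3219 15.5342] w 0.0067077385482492485
tool F [ -7.0963   0.1191 -15.5554] tool M [ 0.0377 -1.2745 -0.6613] q6 1.4639594280221984 grip 120.52101373672485
the job is handed in; nothing more can be done
None
```

The job is handed in at 27.9 s: four full lever strokes, then the small key pushed home and turned clockwise to its stop, still gripped and held there; the first stroke pressed the lever's stop with about 63 N through the fingertips (later ones about 30 N), and no result was returned.

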